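Sweep the corner, press the torch block home and hold it

TASK

With the nail brush in the gripper, sweep the three chipboard scraps completely off the dark grey pad (do not push them with the fingers), then lay the brush down clear of the pad and let go of it. Then take the wooden torch block, stand it upright and flat in the corner of the two wooden strips, and press it squarely against both strips at once; it has a self-adhesive underside that needs time, so finish while still gripping it and pressing it firmly against both strips. Leave the mug, the coin bank and the torch where they are.

Things in the scene. Friction and masses are not known exactly. Their poses are not given: they have to be found in the camera images.
- corner: inside corner of two fixed wooden strips at a right angle; origin in the corner on the table top, z up, yaw within 0.35 rad. strip_far's face is its plane x = 0, strip_left's face is y = 0; open towards -x, -y. The flush dark grey pad (not sticky) fills x -130..0, y -130..0 mm. At the start, scraps lie at least 55 mm from strip_left and within x -125..-5 mm
- strip_far: fixed wooden strip, 18 mm thick (x from 0 to 18 mm in the corner's frame), 24 mm high, running along y from -200 to +18 mm; its origin and axes are those of the corner (inside corner, table top). Wood grips wood (friction about 1): the block pressed on one strip drags hard along it
- strip_left: fixed wooden strip, 18 mm thick (y from 0 to 18 mm in the corner's frame), 24 mm high, running along x from -200 mm to 0; its origin and axes are those of the corner (inside corner, table top). Wood grips wood (friction about 1): the block pressed on one strip drags hard along it
- scrap_a: loose scrap of white-faced chipboard, 26 x 20 mm and 14 mm high, lying flat on the dark grey pad at the start; origin at the centre of its underside, z up
- scrap_b: loose scrap of white-faced chipboard, 26 x 20 mm and 14 mm high, lying flat on the dark grey pad at the start; origin at the centre of its underside, z up
- scrap_c: loose scrap of white-faced chipboard, 26 x 20 mm and 14 mm high, lying flat on the dark grey pad at the start; origin at the centre of its underside, z up
- brush: wooden nail brush lying bristles down (bristles stiff as a solid): 40 mm wide (x), 110 mm long (y) up to 33 mm high, then a grip ridge 20 mm wide (x), 86 mm long (y) from 33 to 67 mm; about 110 g; origin at the centre of its underside, z up
- block: dark wooden torch block, 56 (x) by 76 (y) by 70 mm high, round hole 36 mm wide, 50 mm deep in the middle of its top; about 210 g; origin at the centre of its underside, z up. Any quarter turn is right in the corner; it slides like plain wood (no glue is simulated)
- mug: steel mug, 80 mm across and 90 mm high, bystander beyond the work area; origin at the centre of its underside
- bank: blue plastic coin bank on a black twist cap, 94 mm across and 113 mm high, bystander; origin at the centre of its underside
- torch: grey torch standing on its head, 50 mm across at the foot and 152 mm high, bystander; origin at the centre of its underside
Mind the look-alikes: they are no part of the job. Several things look just like the brush: the one meant starts farthest to the robot's left.

How it is judged:
On the way, in this order (a step that is already met when the one before it is completed fails the run):
1. all three scraps are off the dark grey pad, with the brush still in the gripper ((x of scrap_a in the frame of corner below -0.14 m or y of scrap_a in the frame of corner below -0.14 m or x of scrap_a in the frame of corner above 0.02 m or y of scrap_a in the frame of corner above 0.02 m) and (x of scrap_b in the frame of corner below -0.14 m or y of scrap_b in the frame of corner below -0.14 m or x of scrap_b in the frame of corner above 0.02 m or y of scrap_b in the frame of corner above 0.02 m) and (x of scrap_c in the frame of corner below -0.14 m or y of scrap_c in the frame of corner below -0.14 m or x of scrap_c in the frame of corner above 0.02 m or y of scrap_c in the frame of corner above 0.02 m) and contact force between the fingers and brush above 0.5 N), for 0.2 s.
2. the brush is laid down clear of the pad and let go ((x of scrap_a in the frame of corner below -0.14 m or y of scrap_a in the frame of corner below -0.14 m or x of scrap_a in the frame of corner above 0.02 m or y of scrap_a in the frame of corner above 0.02 m) and (x of scrap_b in the frame of corner below -0.14 m or y of scrap_b in the frame of corner below -0.14 m or x of scrap_b in the frame of corner above 0.02 m or y of scrap_b in the frame of corner above 0.02 m) and (x of scrap_c in the frame of corner below -0.14 m or y of scrap_c in the frame of corner below -0.14 m or x of scrap_c in the frame of corner above 0.02 m or y of scrap_c in the frame of corner above 0.02 m) and (x of brush in the frame of corner below -0.148 m or y of brush in the frame of corner below -0.148 m or x of brush in the frame of corner above 0.03 m or y of brush in the frame of corner above 0.03 m) and height (world z) of brush below 0.06 m and contact force between the fingers and brush below 0.1 N and linear speed of brush below 0.05 m/s), for 0.2 s.
At the end, for the whole second after the job is handed in: Block gripped (>2 N), upright (0.06 rad), underside within 4 mm of the table, square within 0.045 rad, within 3 mm of both strips and pushing each with >1.5 N; scrap centres 10 mm or more outside the pad; brush let go, low, its centre 18 mm or more outside the pad ((x of scrap_a in the frame of corner below -0.14 m or y of scrap_a in the frame of corner below -0.14 m or x of scrap_a in the frame of corner above 0.02 m or y of scrap_a in the frame of corner above 0.02 m) and (x of scrap_b in the frame of corner below -0.14 m or y of scrap_b in the frame of corner below -0.14 m or x of scrap_b in the frame of corner above 0.02 m or y of scrap_b in the frame of corner above 0.02 m) and (x of scrap_c in the frame of corner below -0.14 m or y of scrap_c in the frame of corner below -0.14 m or x of scrap_c in the frame of corner above 0.02 m or y of scrap_c in the frame of corner above 0.02 m) and (x of brush in the frame of corner below -0.148 m or y of brush in the frame of corner below -0.148 m or x of brush in the frame of corner above 0.03 m or y of brush in the frame of corner above 0.03 m) and height (world z) of brush below 0.06 m and contact force between the fingers and brush below 0.1 N and ((angle between the x axis of block and the x axis of corner, either way round below 0.045 rad and x of block in the frame of corner between -0.031 and -0.023 m and y of block in the frame of corner between -0.041 and -0.033 m) or (angle between the x axis of block and the y axis of corner, either way round below 0.045 rad and x of block in the frame of corner between -0.041 and -0.033 m and y of block in the frame of corner between -0.031 and -0.023 m)) and angle between block's own z axis and vertical below 0.06 rad and height (world z) of block between -0.004 and 0.004 m and contact force between block and strip_far above 1.5 N and contact force between block and strip_left above 1.5 N and contact force between the fingers and block above 2 N); the arm keeps its last pose, push and grip.
It fails at once if the fingers push a scrap (over 1 N) (contact force between the fingers and scrap_a above 1 N or contact force between the fingers and scrap_b above 1 N or contact force between the fingers and scrap_c above 1 N).
It fails at once if the mug, coin bank or torch is moved more than 30 mm (distance of any of mug, bank, torch from where it was at the start of the episode above 0.03 m).
It also fails if it takes over 72 s, if anything falls off the work surface, if the arm or the gripper's body presses on something with over 40 N, if the wrist force passes 120 N, or if a joint passes its speed limit or range.

ROBOT

A 6-joint arm with a two-finger parallel gripper is mounted at the origin on the work surface. World frame = base frame: x ahead of the robot, y to its left, z up, the work surface at z = 0. Lengths are in m, angles in rad, forces in N, time in s.
With the tool pointing down it reaches from about 0.35 to 0.775 m from the base axis. Payload 7.3 kg.
Tool frame: the origin (TCP) lies at the very end of the fingers, on their centre line; the grasp point (between the pads) lies 19 mm behind it; z points along the fingers, y is the line along which they close (so a half turn about z gives the same grasp; the last joint's range is limited). The gripper opens to 92 mm and grips with 3 to 60 N. Pads are 19 mm wide; open, the fingers measure 130 mm over their backs; the gripper's body (75 mm by 190 mm) begins 47 mm behind the grasp point.
Start: joints at [-1.367, 0.342, 1.524, -0, 1.275, -0.146], TCP at [0.18, -0.493, 0.227] pointing down, gripper open.
Joint ranges: [-2.53, 2.53], [-0.77, 2.02], [0.04, 2.7], [-1, 4.14], [0.28, 2.66], [-3.11, 3.11]. Speed limits (rad/s): [2.57, 2.57, 3.14, 3.14, 3.14, 3.14].

INTERFACE

Orientations are given as [roll, pitch, yaw] about the fixed x, y, z axes, in that order (R = Rz(yaw) Ry(pitch) Rx(roll)).
In Python, from cell import * gives the robot as it stands.
- The arm moves only by the shell command python3 -m pendant 'ROWS' [FORCE]. ROWS is JSON, a list of rows, each an object with "offset": the shift along the tool's x, y, z in cm, a list of three; "yaw": the turn about the tool's z in degrees; "jaw": the closure, from -1 (fully open) to 1 (shut). A call has 1 to 20 rows; each row shifts and turns the commanded pose from where the row before left it, along the tool's axes as they then stand; what a row does not reach is not made up. A row lasts 1/8 s, in which the tool goes at most 62.5 mm and 10.7 degrees, less where a joint would pass 70% of its speed; a pose out of reach is approached as far as the arm can. A call with a gripper value outside its range is refused whole. The fingers move at their own pace and stop on an object; FORCE is the grip in N (left out, the last holds). Time passes only in rows, so rows that do not move let the fingers close. It gives the time, the measured TCP pose, the force, the opening and the grip force at its end, in the units of the state.
- sense(): the state, without advancing time (a new reading comes with each control period).
- grab_frame(name): name is "scene" or "side" or "wrist"; returns the picture (400x640x3 uint8, red, green, blue); there is no depth.
- camera_params(name): a dict with "fx", "fy", "cx", "cy" (pixels), "dist" ([k1, k2, p1, p2, k3] as OpenCV has them; the pictures are not rectified), "cam_to_world" (4x4, takes a point from camera to world coordinates). Camera axes: x right, y down, z forward; pixel columns grow to the right and rows downward; lengths in m; the calibration is good to about 2 mm. A picture is of the moment at which its call begins: read the wrist's pose just before it. camera_params takes no time and is no camera call; for the wrist camera it gives the pose at the moment of the call.
- sign_off(): hands the job in; it is judged then, once.
Trained networks look in the newest picture that a camera, given by its name, has taken for a name from the list of things; names that differ only in an ending like _2 or _b are one class to them, and where a whole thing is asked for, a point or a joint stands for the part that bears it (a point fixed in the world has none). Each returns a list of dicts, best first, with "conf" (0 to 1); they miss things now and then, are a little off and sometimes report something else, mostly with a low value. They report only what shows in the picture. A call takes as long as a camera call. They do not tell look-alikes from the thing itself.
- look_for(camera, name): "rect" ([left, top, width, height] in pixels, round what is visible of it).
- tip_of(camera, name): "uv" ([column, row] in pixels: a listed point, or the origin of a listed thing).
The state is a dict: "time_s": time; "joints": joint angles; "joint_velocities": joint speeds; "joint_torque": joint torques, N m; "position": TCP position; "ee_rot": TCP orientation; "contact_force": force on the tool from outside, world axes, zero at the start; "moment": the same for the moment, N m; "width": finger opening in m; "finger_force": force on a finger pad.
Only numpy, scipy, OpenCV 4.12 (cv2) and the standard library are available. Lean on these libraries where they do the work, as an engineer would, in place of code of your own. Each camera call takes 0.05 s, during which the arm holds its last target. There are 200 camera calls.

## Working session

There is one attempt and no reset: what is moved stays moved. The work goes in short steps, Python scripts to look and compute and a shell command to move; the robot and the scene stay as the last step left them, time stands still between calls to the robot, and variables do not carry over. Pictures are saved under pics/ and viewed, at most 10 in all, crops included, and the job is handed in when it is done.

```bash
ls; mkdir -p pics
cat > h.py <<'E'
from cell import *
import numpy as np, cv2
from scipy.spatial.transform import Rotation as R
def proj(cam,P,p=None):
    p=p or camera_params(cam); T=np.linalg.inv(np.array(p['cam_to_world']))
    K=np.array([[p['fx'],0,p['cx']],[0,p['fy'],p['cy']],[0,0,1.]])
    P=np.atleast_2d(P).astype(float)
    return cv2.projectPoints(P,cv2.Rodrigues(T[:3,:3])[0],T[:3,3],K,np.array(p['dist'],float))[0][:,0]
def unproj(cam,uv,z=0,p=None):
    p=p or camera_params(cam); T=np.array(p['cam_to_world'])
    K=np.array([[p['fx'],0,p['cx']],[0,p['fy'],p['cy']],[0,0,1.]])
    n=cv2.undistortPoints(np.array(uv,float).reshape(-1,1,2),K,np.array(p['dist'],float))[:,0]
    d=np.c_[n,np.ones(len(n))]@T[:3,:3].T; o=T[:3,3]
    return o+d*((z-o[2])/d[:,2])[:,None]
def save(cam,name):
    im=grab_frame(cam); cv2.imwrite(f'pics/{name}.png',im[:,:,::-1]); return im
E
python3 - <<'E'
from h import *
a=save('scene','scene0'); b=save('side','side0')
print(sense())
for c in ('scene','side'):
    print(c,np.array(camera_params(c)['cam_to_world'])[:3,3])
    for n in ('corner','scrap_a','brush','block','mug','bank','torch'):
        print(n,[(np.round(d['uv']),round(d['conf'],2),np.round(unproj(c,d['uv'])[0,:2],3)) for d in tip_of(c,n)][:6])
E
```

```text
pics
{'time_s': 0.1, 'joints': array([-1.36700078e+00,  3.42672698e-01,  1.52492865e+00,  7.76316885e-06,
        1.27543116e+00, -1.46001477e-01]), 'joint_velocities': array([-9.76137138e-05, -3.31751413e-03, -4.00591781e-04, -6.69877124e-04,
        1.62409908e-03, -4.35256663e-04]), 'joint_torque': array([ 2.05517412e-03, -4.32002378e+01, -2.44696999e+01,  7.19573954e-02,
        5.25967323e-02, -4.78992206e-05]), 'position': array([ 0.17986671, -0.49282664,  0.22610178]), 'ee_rot': array([-3.14016920e+00, -2.16819369e-04,  3.49794605e-01]), 'contact_force': array([-0.33824606, -0.25232894,  0.37918233]), 'moment': array([-0.00577928, -0.01862295, -0.03279401]), 'finger_force': 0.0, 'width': 0.09178464359299118}
scene [ 0.98807706 -0.44761828  0.88252479]
corner [(array([391., 157.]), 0.76, array([0.561, 0.169]))]
scrap_a [(array([348., 146.]), 0.51, array([0.46 , 0.115])), (array([346., 160.]), 0.48, array([0.492, 0.08 ])), (array([356., 167.]), 0.42, array([0.524, 0.082]))]
brush [(array([194., 262.]), 0.87, array([ 0.474, -0.362])), (array([241., 349.]), 0.84, array([ 0.693, -0
[... 593 characters left out ...]
.77, array([0.486, 0.088])), (array([323., 271.]), 0.74, array([0.524, 0.084])), (array([406., 188.]), 0.73, array([ 0.392, -0.222])), (array([359., 281.]), 0.65, array([0.455, 0.095]))]
brush [(array([377., 152.]), 0.95, array([ 0.477, -0.371])), (array([300., 138.]), 0.84, array([ 0.694, -0.397])), (array([326., 169.]), 0.72, array([ 0.591, -0.259])), (array([440., 168.]), 0.71, array([ 0.313, -0.336]))]
block [(array([406., 189.]), 0.82, array([ 0.391, -0.221]))]
mug [(array([201., 244.]), 0.75, array([0.774, 0.068]))]
bank [(array([214., 196.]), 0.71, array([ 0.813, -0.087]))]
torch [(array([201., 245.]), 0.67, array([0.772, 0.072])), (array([262., 168.]), 0.61, array([ 0.744, -0.224]))]
```

Run:
```python
import cv2
a=cv2.imread('pics/scene0.png'); b=cv2.imread('pics/side0.png')
cv2.imwrite('pics/s1.png',cv2.resize(a[100:400,130:530],None,fx=2,fy=2))
cv2.imwrite('pics/s2.png',cv2.resize(b[90:390,130:530],None,fx=2,fy=2))
```

```text
(no output)
```

View pics/s1.png

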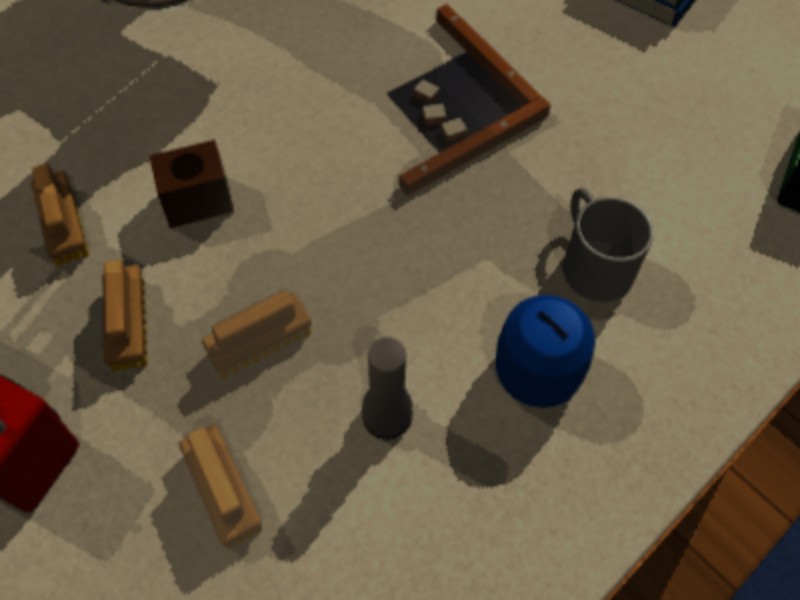

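View pics/s2.png

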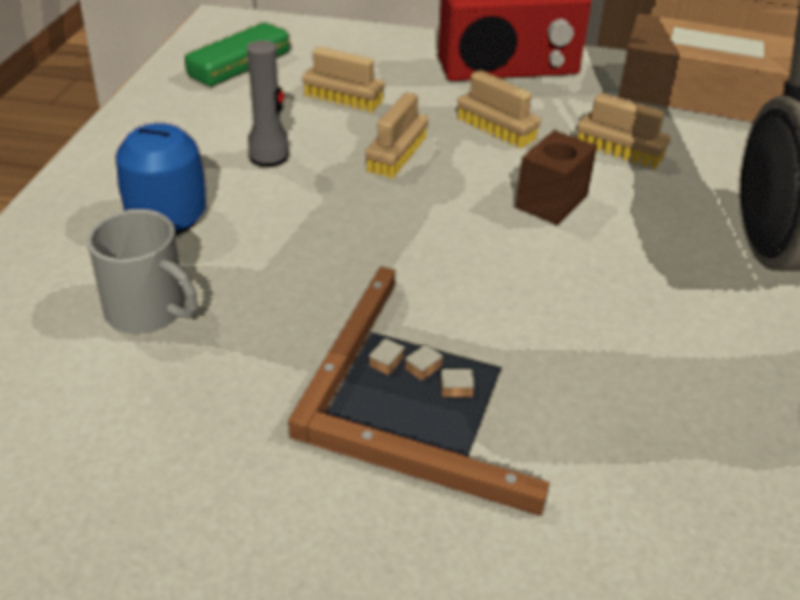

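The scene shows four brushes. The wanted one, with the largest y, is at full-frame (262,274), with its ridge pointing up-right. The corner is at (391,157) with three scraps on the outer part of the pad. The block stands upright at about (229,199), hole up. Next I'll compute rough yaws and plan a wrist look over the brush.

```bash
cat >> h.py <<'E'
def go(x,y,z,yaw):  # tool offsets (cm) and yaw (deg) from the measured pose, tool down
    s=sense(); p=s['position']; r=R.from_euler('xyz',s['ee_rot'])
    d=r.inv().apply(np.array([x,y,z])-p)*100
    w=(-(np.degrees(yaw-s['ee_rot'][2]))+90)%180-90
    print('t',round(s['time_s'],2),'offset cm',np.round(d,2),'yaw deg',np.round(w,1),'| F',np.round(s['contact_force'],1),'w',round(s['width'],4),'ff',round(s['finger_force'],1))
E
python3 - <<'E'
from h import *
print('ridge',unproj('scene',[(237,266),(276,249)],.067)); print('ridge side',unproj('side',[(130+377/2,90+134/2),(130+413/2,90+98/2)],.067))
print('pad side',unproj('side',[(380,273.5),(317,257),(365,316)],0))
print('scraps',unproj('side',[(342,276),(323,271),(359,281)],.0)[:,:2])
T=np.array(camera_params('wrist')['cam_to_world']); s=sense()
r=R.from_euler('xyz',s['ee_rot']); print('cam in tool',r.inv().apply(T[:3,3]-s['position']),r.inv().apply(T[:3,2]),r.inv().apply(T[:3,0]),camera_params('wrist')['fx'])
go(.593,-.265,.22,.35)
E
```

```text
ridge [[ 0.57859751 -0.30963688  0.067     ]
 [ 0.60115714 -0.22821281  0.067     ]]
ridge side [[ 0.5975211  -0.20131606  0.067     ]
 [ 0.57375284 -0.29489012  0.067     ]]
pad side [[0.41972984 0.06663551 0.        ]
 [0.54239329 0.05088873 0.        ]
 [0.43273346 0.17074899 0.        ]]
scraps [[0.48680336 0.08902071]
 [0.52328007 0.08464748]
 [0.4546281  0.09417173]]
cam in tool [ 0.07659067 -0.00032146 -0.15890363] [-0.2832179  -0.00143059  0.95905452] [6.06642064e-05 9.99998859e-01 1.50957898e-03] 317.56115228611424
t 0.8 offset cm [46.63 -7.28  0.67] yaw deg -0.0 | F [ 0.4 -0.1  0.4] w 0.0919 ff 0.0
```

```bash
python3 -m pendant '[{"offset":[3.9,-0.6,0],"yaw":0,"jaw":-1},{"offset":[3.9,-0.6,0],"yaw":0,"jaw":-1},{"offset":[3.9,-0.6,0],"yaw":0,"jaw":-1},{"offset":[3.9,-0.6,0],"yaw":0,"jaw":-1},{"offset":[3.9,-0.6,0],"yaw":0,"jaw":-1},{"offset":[3.9,-0.6,0],"yaw":0,"jaw":-1},{"offset":[3.9,-0.6,0],"yaw":0,"jaw":-1},{"offset":[3.9,-0.6,0],"yaw":0,"jaw":-1},{"offset":[3.9,-0.6,0],"yaw":0,"jaw":-1},{"offset":[3.9,-0.6,0],"yaw":0,"jaw":-1},{"offset":[3.9,-0.6,0],"yaw":0,"jaw":-1},{"offset":[3.7,-0.7,0],"yaw":0,"jaw":-1},{"offset":[0,0,0],"yaw":-9,"jaw":-1},{"offset":[0,0,0],"yaw":-9,"jaw":-1},{"offset":[0,0,0],"yaw":-9,"jaw":-1},{"offset":[0,0,0],"yaw":-9,"jaw":-1},{"offset":[0,0,0],"yaw":-9,"jaw":-1},{"offset":[0,0,0],"yaw":-9,"jaw":-1},{"offset":[0,0,0],"yaw":0,"jaw":-1}]'
python3 - <<'E'
from h import *
go(.588,-.263,.036,1.31)
p=camera_params('wrist'); im=save('wrist','w1'); import pickle; pickle.dump(p,open('w1.pkl','wb'))
print([(np.round(d['uv']),round(d['conf'],2),np.round(unproj('wrist',d['uv'],0)[0,:2],3)) for d in tip_of('wrist','brush')])
E
```

```text
time_s: 3.18
position: [0.5927, -0.2649, 0.2266]
ee_rot: [-3.141, 0.0, 1.291]
contact_force: [0.0, -0.4, 0.6]
width: 0.0918
finger_force: 0.0
t 3.17 offset cm [ 0.06 -0.5  19.06] yaw deg -1.1 | F [ 0.  -0.4  0.6] w 0.0918 ff 0.0
[(array([258., 261.]), 0.81, array([ 0.476, -0.354])), (array([321., 179.]), 0.67, array([ 0.588, -0.27 ])), (array([417., 243.]), 0.59, array([ 0.686, -0.388])), (array([436., 104.]), 0.4, array([ 0.741, -0.222]))]
```

View pics/w1.png

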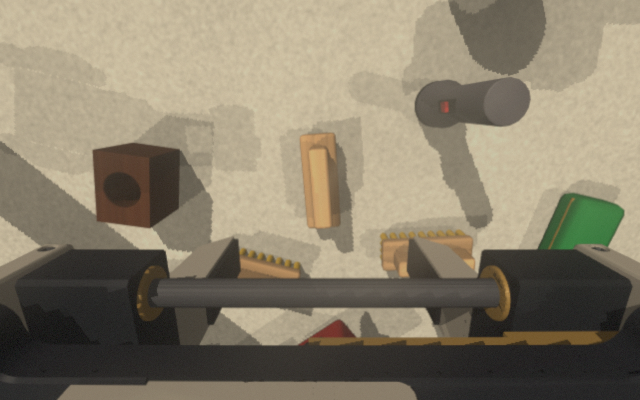

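Wrist view: the ridge top runs from (318,149) to (323,227). The block's top face has corners at about (94,150), (154,153), (150,226) and (97,219), and it stands upright.

Run:
```python
from h import *; import pickle
p=pickle.load(open('w1.pkl','rb'))
q=unproj('wrist',[(309,149),(327,149),(332,227),(313,227)],.067,p); print(q[:,:2], q.mean(0))
a=(q[0]+q[1]-q[2]-q[3]); yaw=np.arctan2(a[1],a[0]); print('yaw',yaw,np.linalg.norm(a)/2)
b=unproj('wrist',[(94,150),(154,153),(150,226),(97,219)],.07,p); print(b[:,:2],b.mean(0)); 
for i in range(4): e=b[(i+1)%4]-b[i]; print(np.linalg.norm(e),np.degrees(np.arctan2(e[1],e[0])))
c=q.mean(0); go(c[0],c[1],.036,yaw)
```

```text
[[ 0.58925939 -0.22417442]
 [ 0.60650342 -0.22913063]
 [ 0.58900115 -0.31042945]
 [ 0.56945381 -0.30481308]] [ 0.58855444 -0.2671369   0.067     ]
yaw 1.344362977274696 0.0830897378614618
[[ 0.38419005 -0.16567215]
 [ 0.44042243 -0.1850135 ]
 [ 0.40378806 -0.25490829]
 [ 0.35300593 -0.23215672]] [ 0.39535162 -0.20943767  0.07      ]
0.05946569878855871 -18.98086212023081
0.07891361827538843 -117.66065224133895
0.055645834052083364 155.86650980489455
0.07343464676726277 64.8714053460535
t 3.27 offset cm [-0.33 -0.34 19.06] yaw deg -3.2 | F [-0.9 -0.7 -0.2] w 0.0919 ff 0.0
```

```bash
python3 -m pendant '[{"offset":[-0.3,-0.35,4],"yaw":-2.8,"jaw":-1},{"offset":[0,0,5],"yaw":0,"jaw":-1},{"offset":[0,0,5],"yaw":0,"jaw":-1},{"offset":[0,0,3],"yaw":0,"jaw":-1},{"offset":[0,0,2],"yaw":0,"jaw":-1},{"offset":[0,0,0],"yaw":0,"jaw":-1},{"offset":[0,0,0],"yaw":0,"jaw":1},{"offset":[0,0,0],"yaw":0,"jaw":1},{"offset":[0,0,0],"yaw":0,"jaw":1},{"offset":[0,0,0],"yaw":0,"jaw":1},{"offset":[0,0,0],"yaw":0,"jaw":1},{"offset":[0,0,0],"yaw":0,"jaw":1},{"offset":[0,0,0],"yaw":0,"jaw":1}]' 40
```

```text
time_s: 4.9
position: [0.5885, -0.2668, 0.0367]
ee_rot: [-3.142, 0.0, 1.341]
contact_force: [0.8, 0.5, -0.3]
width: 0.0262
finger_force: 0.0
```

```bash
python3 -m pendant '[{"offset":[0,0,0],"yaw":0,"jaw":1},{"offset":[0,0,0],"yaw":0,"jaw":1},{"offset":[0,0,0],"yaw":0,"jaw":1},{"offset":[0,0,-2],"yaw":0,"jaw":1},{"offset":[0,0,-4],"yaw":0,"jaw":1},{"offset":[0,0,-5],"yaw":0,"jaw":1},{"offset":[0,0,-5],"yaw":0,"jaw":1},{"offset":[0,0,-3],"yaw":0,"jaw":1},{"offset":[0,0,0],"yaw":10,"jaw":1},{"offset":[0,0,0],"yaw":10,"jaw":1},{"offset":[0,0,0],"yaw":10,"jaw":1},{"offset":[0,0,0],"yaw":10,"jaw":1},{"offset":[0,0,0],"yaw":10,"jaw":1},{"offset":[0,0,0],"yaw":10,"jaw":1},{"offset":[0,0,0],"yaw":10,"jaw":1},{"offset":[0,0,0],"yaw":10,"jaw":1},{"offset":[0,0,0],"yaw":0,"jaw":1}]' 40; python3 -c "
from h import *
go(.46,.09,.25,-.06)"
```

```text
time_s: 7.02
position: [0.5883, -0.2668, 0.2265]
ee_rot: [-3.141, 0.001, -0.054]
contact_force: [-0.3, -0.2, -0.2]
width: 0.0194
finger_force: 39.8
t 7.03 offset cm [-14.73 -34.94  -2.34] yaw deg 0.4 | F [-0.3 -0.2 -0.2] w 0.0194 ff 39.8
```

```bash
python3 -m pendant '[{"offset":[-1.5,-3.5,-0.3],"yaw":0,"jaw":1},{"offset":[-1.5,-3.5,-0.3],"yaw":0,"jaw":1},{"offset":[-1.5,-3.5,-0.3],"yaw":0,"jaw":1},{"offset":[-1.5,-3.5,-0.3],"yaw":0,"jaw":1},{"offset":[-1.5,-3.5,-0.2],"yaw":0,"jaw":1},{"offset":[-1.5,-3.5,-0.2],"yaw":0,"jaw":1},{"offset":[-1.5,-3.5,-0.2],"yaw":0,"jaw":1},{"offset":[-1.5,-3.5,-0.2],"yaw":0,"jaw":1},{"offset":[-1.5,-3.5,-0.2],"yaw":0,"jaw":1},{"offset":[-1.2,-3.5,-0.2],"yaw":0,"jaw":1},{"offset":[0,0,0],"yaw":0,"jaw":1},{"offset":[0,0,0],"yaw":0,"jaw":1}]'
python3 - <<'E'
from h import *
p=camera_params('wrist'); im=save('wrist','w2'); import pickle; pickle.dump(p,open('w2.pkl','wb'))
for n in ('corner','scrap_a'): print([(np.round(d['uv']),round(d['conf'],2),np.round(unproj('wrist',d['uv'],0)[0,:2],3)) for d in tip_of('wrist',n)])
E
```

```text
time_s: 8.52
position: [0.4612, 0.0904, 0.2507]
ee_rot: [3.141, -0.0, -0.053]
contact_force: [0.2, -0.3, -1.2]
width: 0.0196
finger_force: 39.8
[(array([246.,  89.]), 0.96, array([0.565, 0.179]))]
[(array([326., 123.]), 0.54, array([0.52 , 0.084])), (array([328., 148.]), 0.49, array([0.488, 0.083])), (array([246.,  90.]), 0.19, array([0.564, 0.18 ]))]
```

View pics/w2.png

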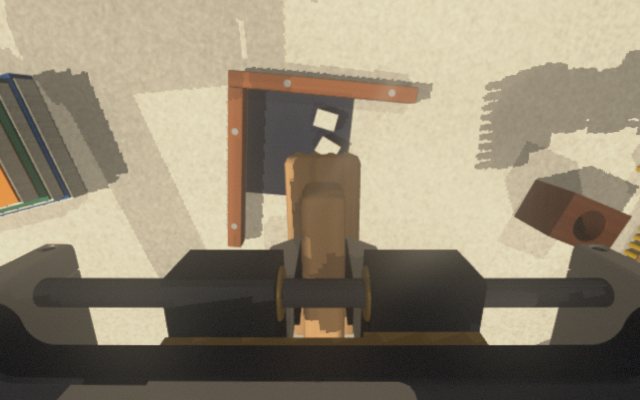

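The corner is clear: inner top corner at about (244,87), strip_far's end at (416,87)/(415,103), strip_left's end at (228,245)/(241,246). The scraps are at (326,120) and (327,147), with the third hidden by the brush.

Run:
```python
from h import *; import pickle
from scipy.optimize import least_squares
def fit(cam,p,pts,uv):
    def f(v):
        c,s=np.cos(v[2]),np.sin(v[2]); P=np.c_[v[0]+c*pts[:,0]-s*pts[:,1],v[1]+s*pts[:,0]+c*pts[:,1],pts[:,2]]
        return (proj(cam,P,p)-uv).ravel()
    r=least_squares(f,[.565,.178,-.05],loss='soft_l1'); print(cam,np.round(r.x,4),np.round(f(r.x).reshape(-1,2),1).tolist()); return r.x
p=pickle.load(open('w2.pkl','rb')); im=cv2.imread('pics/w2.png')
t=.024
pts=np.array([(.018,.018,t),(.018,-.2,t),(0,-.2,t),(-.2,.018,t),(-.2,0,t),(-.13,-.0,0)])
v=fit('wrist',p,pts,np.array([(229,70),(417,86),(415.5,103),(228,245),(241,246),(246,190)]))
# refine on the red mask edges
h=cv2.cvtColor(im,cv2.COLOR_BGR2HSV); m=((h[...,0]<12)&(h[...,1]>130)&(h[...,2]>70)).astype(np.uint8)
m[:, 440:]=0; m[250:]=0; m[:, :200]=0
for c in (250,285,320,360,400): r=np.where(m[60:115,c])[0]+60; print('col',c,r.min(),r.max())
for r0 in (110,150,190,230): c=np.where(m[r0,200:262])[0]+200; print('row',r0,c.min(),c.max())
w=lambda a:np.array([v[0]+np.cos(v[2])*a[0]-np.sin(v[2])*a[1],v[1]+np.sin(v[2])*a[0]+np.cos(v[2])*a[1],a[2]])
for a in [(.018,-.05,t),(.018,-.15,t),(0,-.05,t),(0,-.15,t),(-.05,.018,t),(-.15,.018,t),(-.05,0,t),(-.15,0,t)]: print(a,proj('wrist',w(a),p))
sc=unproj('side',[(342,276),(323,271),(359,281)])[:,:2]-v[:2]
c,s=np.cos(v[2]),np.sin(v[2]); print('scraps in corner',np.round(sc@np.array([[c,-s],[s,c]]),3))
```

```text
wrist [ 0.5659  0.1773 -0.1391] [[-1.4, -1.5], [1.7, 0.2], [0.5, -0.4], [-0.7, 0.5], [-0.1, 0.6], [0.1, 1.0]]
col 250 74 87
col 285 88 89
col 320 81 92
col 360 85 96Traceback (most recent call last):
  File "<stdin>", line 15, in <module>
    return umr_minimum(a, axis, None, out, keepdims, initial, where)
ValueError: zero-size array to reduction operation minimum which has no identity
```

```bash
cat >> h.py <<'E'
C=np.array([.5659,.1773]); CY=-.139
RC=np.array([[np.cos(CY),-np.sin(CY)],[np.sin(CY),np.cos(CY)]])
w2c=lambda P:(np.atleast_2d(P)[:,:2]-C)@RC
c2w=lambda x,y:C+RC@np.array([x,y])
E
python3 - <<'E'
from h import *
print('side',np.round(w2c(unproj('side',[(342,276),(323,271),(359,281)],.0)),3))
print('scene',np.round(w2c(unproj('scene',[(348,146),(346,160),(356,167)],.0)),3))
a=c2w(-.063,-.026); print(a); go(a[0],a[1],.0375,CY)
E
```

```text
side [[-0.066 -0.098]
 [-0.029 -0.098]
 [-0.099 -0.098]]
scene [[-0.095 -0.076]
 [-0.061 -0.107]
 [-0.028 -0.1  ]]
[0.49990526 0.1602796 ]
t 8.68 offset cm [ 3.47 -7.26 21.3 ] yaw deg 4.8 | F [ 0.   0.  -1.6] w 0.0195 ff 39.8
```

```bash
python3 -m pendant '[{"offset":[0,0,0],"yaw":4.8,"jaw":1},{"offset":[0.9,-2.3,3],"yaw":0,"jaw":1},{"offset":[0.9,-2.3,4],"yaw":0,"jaw":1},{"offset":[1,-2.4,4],"yaw":0,"jaw":1},{"offset":[0,0,4],"yaw":0,"jaw":1},{"offset":[0,0,2],"yaw":0,"jaw":1},{"offset":[0,0,0],"yaw":0,"jaw":1},{"offset":[0,0,0],"yaw":0,"jaw":1}]'
python3 - <<'E'
from h import *
im=save('side','sd3'); cv2.imwrite('pics/s3.png',cv2.resize(im[200:360,220:430,::-1],None,fx=3.5,fy=3.5))
a=c2w(-.063,-.031); go(a[0],a[1],.0375,CY); print(sense()['ee_rot'])
E
```

```text
time_s: 9.68
position: [0.4993, 0.1558, 0.0815]
ee_rot: [-3.141, -0.001, -0.14]
contact_force: [-0.9, 0.2, -0.8]
width: 0.0193
finger_force: 39.8
t 9.72 offset cm [-0.03  0.06  4.44] yaw deg -0.0 | F [-0.1  0.3 -1.2] w 0.0198 ff 39.8
[-3.14103927e+00 -2.18584957e-03 -1.39402259e-01]
```

View pics/s3.png

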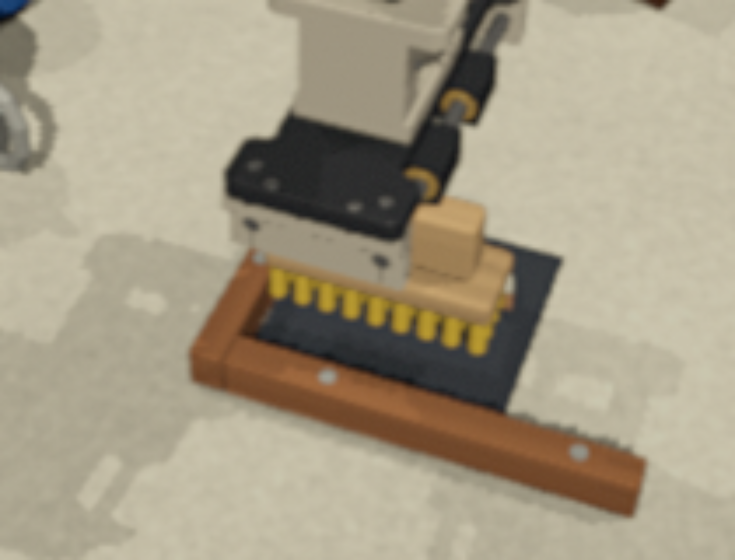

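```bash
python3 -m pendant '[{"offset":[0,0,2],"yaw":0,"jaw":1},{"offset":[0,0,1.5],"yaw":0,"jaw":1},{"offset":[0,0,0.8],"yaw":0,"jaw":1},{"offset":[0,0,0],"yaw":0,"jaw":1},{"offset":[0,1,0],"yaw":0,"jaw":1},{"offset":[0,1.5,0],"yaw":0,"jaw":1},{"offset":[0,1.5,0],"yaw":0,"jaw":1},{"offset":[0,1.5,0],"yaw":0,"jaw":1},{"offset":[0,1.5,0],"yaw":0,"jaw":1},{"offset":[0,1.5,0],"yaw":0,"jaw":1},{"offset":[0,1.5,0],"yaw":0,"jaw":1}]'
python3 - <<'E'
from h import *
print('tcp in corner',w2c(sense()['position']),sense()['contact_force'])
im=save('side','sd4'); cv2.imwrite('pics/s4.png',cv2.resize(im[180:360,220:430,::-1],None,fx=3.3,fy=3.3))
E
```

```text
time_s: 11.1
position: [0.4845, 0.0561, 0.0377]
ee_rot: [3.142, -0.0, -0.139]
contact_force: [0.2, 0.8, -0.4]
width: 0.0198
finger_force: 39.8
tcp in corner [[-0.06385724 -0.13133815]] [ 0.21526793  0.84185937 -0.36870915]
```

View pics/s4.png

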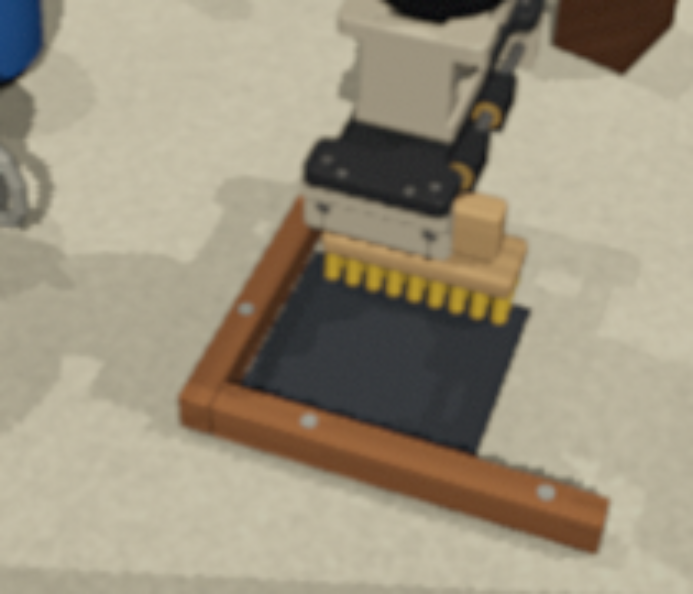

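The pad behind the brush is empty, with no scrap left behind it. I'll carry the sweep on.

```bash
python3 -m pendant '[{"offset":[0,1.5,0],"yaw":0,"jaw":1},{"offset":[0,1.5,0],"yaw":0,"jaw":1},{"offset":[0,1.5,0],"yaw":0,"jaw":1},{"offset":[0,1.5,0],"yaw":0,"jaw":1},{"offset":[0,1,0],"yaw":0,"jaw":1},{"offset":[0,0.5,0],"yaw":0,"jaw":1},{"offset":[0,0,0],"yaw":0,"jaw":1},{"offset":[0,0,0],"yaw":0,"jaw":1},{"offset":[0,0,0],"yaw":0,"jaw":1}]'
python3 - <<'E'
from h import *
print('tcp in corner',w2c(sense()['position']),sense()['contact_force'])
im=save('side','sd5');im2=save('scene','sc5')
for c in ('side','scene'): print(c,[(np.round(d['uv']),round(d['conf'],2),np.round(w2c(unproj(c,d['uv'],0)),3)) for d in tip_of(c,'scrap_a')])
A=cv2.resize(im[150:330,220:420,::-1],(400,360));B=cv2.resize(im2[110:290,250:450,::-1],(400,360)); cv2.imwrite('pics/s5.png',np.hstack([A,B]))
E
```

```text
time_s: 12.28
position: [0.4742, -0.0168, 0.0377]
ee_rot: [3.142, -0.0, -0.138]
contact_force: [-0.1, -0.9, -0.6]
width: 0.0195
finger_force: 39.8
tcp in corner [[-0.06387709 -0.2049554 ]] [-0.08047277 -0.92321921 -0.64991422]
side []
scene [(array([296., 173.]), 0.59, array([[-0.097, -0.235]])), (array([312., 194.]), 0.58, array([[-0.022, -0.235]])), (array([303., 184.]), 0.49, array([[-0.057, -0.238]]))]
```

View pics/s5.png

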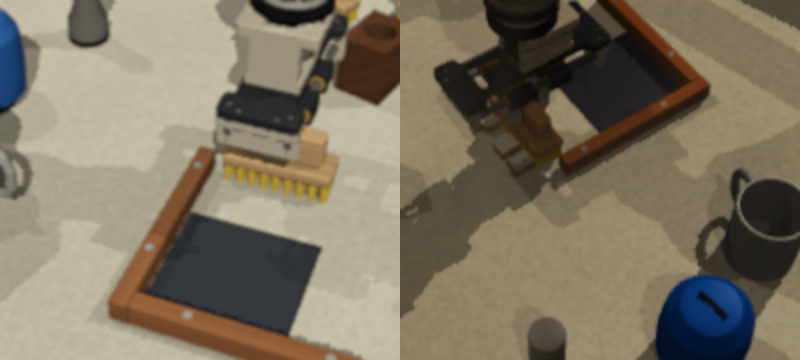

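All three scraps sit in front of the brush at y ≈ −235 mm in the corner frame, the pad is clear, and the brush is at y ≈ −205 mm. I'll release it here and go to look at the block.

```bash
python3 -m pendant '[{"offset":[0,0,0.1],"yaw":0,"jaw":1},{"offset":[0,0,0],"yaw":0,"jaw":-1},{"offset":[0,0,0],"yaw":0,"jaw":-1},{"offset":[0,0,0],"yaw":0,"jaw":-1},{"offset":[0,0,0],"yaw":0,"jaw":-1},{"offset":[0,0,0],"yaw":0,"jaw":-1},{"offset":[0,0,0],"yaw":0,"jaw":-1},{"offset":[0,0,0],"yaw":0,"jaw":-1},{"offset":[0,0,-2],"yaw":0,"jaw":-1},{"offset":[0,0,-5],"yaw":0,"jaw":-1},{"offset":[0,0,-5],"yaw":0,"jaw":-1},{"offset":[0,0,-5],"yaw":-9.5,"jaw":-1},{"offset":[0,0,0],"yaw":-9.5,"jaw":-1},{"offset":[0,0,0],"yaw":-9.5,"jaw":-1},{"offset":[0,0,0],"yaw":-9.5,"jaw":-1},{"offset":[0,0,0],"yaw":-9.5,"jaw":-1},{"offset":[0,0,0],"yaw":-9.5,"jaw":-1},{"offset":[0,0,0],"yaw":-9.5,"jaw":-1},{"offset":[0,0,0],"yaw":-9.5,"jaw":-1},{"offset":[0,0,0],"yaw":0,"jaw":-1}]'
python3 - <<'E'
from h import *
go(.394,-.212,.22,1.187)
E
```

```text
time_s: 14.98
position: [0.4741, -0.0171, 0.2066]
ee_rot: [-3.141, 0.0, 1.186]
contact_force: [-0.4, -0.2, -0.6]
width: 0.0917
finger_force: 0.0
t 14.97 offset cm [-21.07  -0.11  -1.33] yaw deg -0.1 | F [-0.4 -0.2 -0.6] w 0.0917 ff 0.0
```

```bash
python3 -m pendant '[{"offset":[-3.5,0,-0.2],"yaw":0,"jaw":-1},{"offset":[-3.5,0,-0.2],"yaw":0,"jaw":-1},{"offset":[-3.5,0,-0.2],"yaw":0,"jaw":-1},{"offset":[-3.5,0,-0.2],"yaw":0,"jaw":-1},{"offset":[-3.5,0,-0.2],"yaw":0,"jaw":-1},{"offset":[-3.5,0,-0.2],"yaw":0,"jaw":-1},{"offset":[0,0,0],"yaw":0,"jaw":-1},{"offset":[0,0,0],"yaw":0,"jaw":-1}]'
python3 - <<'E'
from h import *
p=camera_params('wrist'); im=save('wrist','w6'); import pickle; pickle.dump(p,open('w6.pkl','wb'))
cv2.imwrite('pics/w6c.png',cv2.resize(im[60:300,200:440,::-1],None,fx=2.5,fy=2.5))
E
```

```text
time_s: 15.98
position: [0.3957, -0.2115, 0.2186]
ee_rot: [-3.141, -0.0, 1.185]
contact_force: [0.0, 0.3, -0.5]
width: 0.0918
finger_force: 0.0
```

View pics/w6c.png

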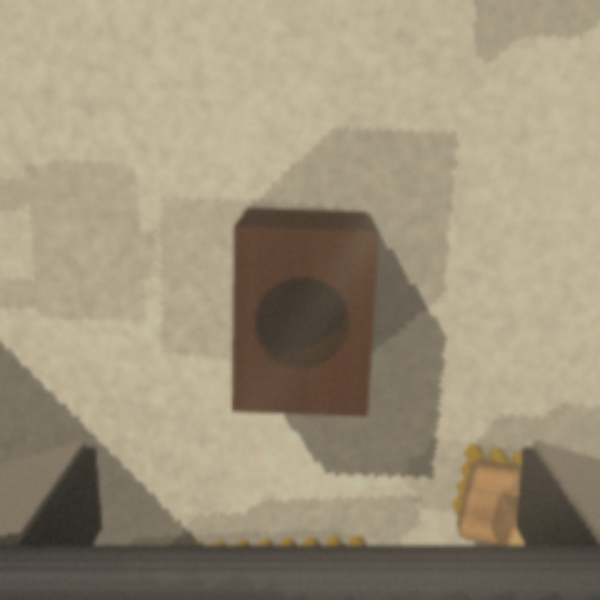

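The block stands upright. The top-face corners in the crop are (234,225), (378,230), (368,416) and (233,410).

Run:
```python
from h import *; import pickle
p=pickle.load(open('w6.pkl','rb'))
b=unproj('wrist',np.array([(234,225),(378,230),(368,416),(233,410)])/2.5+[200,60],.07,p); c=b.mean(0)
for i in range(4): e=b[(i+1)%4]-b[i]; print(np.linalg.norm(e),np.degrees(np.arctan2(e[1],e[0])))
a=b[0]+b[1]-b[2]-b[3]; bb=b[1]+b[2]-b[0]-b[3]; y1=np.arctan2(a[1],a[0]); y2=np.arctan2(bb[1],bb[0])+np.pi/2
print(c,y1,y2); go(c[0],c[1],.028,(y1+y2)/2)
```

```text
0.055570443442765016 -24.071079153342804
0.07659812542177626 -113.76086955332528
0.055771097863807385 155.20473148992838
0.07589241794110398 66.0938907823881
[ 0.39330877 -0.21105771  0.07      ] 1.1548293304091541 1.1443456074257035
t 16.02 offset cm [-0.09 -0.24 19.06] yaw deg 2.1 | F [ 0.5 -0.2 -1. ] w 0.0918 ff 0.0
```

```bash
python3 -m pendant '[{"offset":[-0.1,-0.25,4],"yaw":2.1,"jaw":-1},{"offset":[0,0,5],"yaw":0,"jaw":-1},{"offset":[0,0,5],"yaw":0,"jaw":-1},{"offset":[0,0,3],"yaw":0,"jaw":-1},{"offset":[0,0,2],"yaw":0,"jaw":-1},{"offset":[0,0,0],"yaw":0,"jaw":-1},{"offset":[0,0,0],"yaw":0,"jaw":1},{"offset":[0,0,0],"yaw":0,"jaw":1},{"offset":[0,0,0],"yaw":0,"jaw":1},{"offset":[0,0,0],"yaw":0,"jaw":1},{"offset":[0,0,0],"yaw":0,"jaw":1},{"offset":[0,0,0],"yaw":0,"jaw":1},{"offset":[0,0,0],"yaw":0,"jaw":1}]' 50
python3 - <<'E'
from h import *
a=c2w(-.028-.02,-.038-.02); go(a[0],a[1],.14,CY+np.pi/2)
E
```

```text
time_s: 17.65
position: [0.3932, -0.2121, 0.0291]
ee_rot: [3.141, 0.0, 1.151]
contact_force: [0.3, -0.3, 6.0]
width: 0.0554
finger_force: 50.0
t 17.65 offset cm [ 35.69  -3.1  -11.1 ] yaw deg -16.1 | F [ 0.3 -0.3  6. ] w 0.0554 ff 50.0
```

```bash
python3 -m pendant '[{"offset":[0,0,-2],"yaw":0,"jaw":1},{"offset":[0,0,-4],"yaw":0,"jaw":1},{"offset":[0,0,-4],"yaw":0,"jaw":1},{"offset":[0,0,-3],"yaw":0,"jaw":1},{"offset":[3,-0.3,0],"yaw":0,"jaw":1},{"offset":[3,-0.3,0],"yaw":0,"jaw":1},{"offset":[3,-0.3,0],"yaw":0,"jaw":1},{"offset":[3,-0.3,0],"yaw":0,"jaw":1},{"offset":[3,-0.3,0],"yaw":0,"jaw":1},{"offset":[3,-0.3,0],"yaw":0,"jaw":1},{"offset":[3,-0.3,0],"yaw":0,"jaw":1},{"offset":[3,-0.3,0],"yaw":0,"jaw":1},{"offset":[3,-0.3,0],"yaw":0,"jaw":1},{"offset":[3,-0.3,0],"yaw":0,"jaw":1},{"offset":[3,-0.1,0],"yaw":0,"jaw":1},{"offset":[2.7,0,0],"yaw":0,"jaw":1},{"offset":[0,0,0],"yaw":-8,"jaw":1},{"offset":[0,0,0],"yaw":-8.1,"jaw":1},{"offset":[0,0,0],"yaw":0,"jaw":1},{"offset":[0,0,0],"yaw":0,"jaw":1}]'
python3 - <<'E'
from h import *
a=c2w(-.028-.015,-.038-.015); go(a[0],a[1],.0295,CY+np.pi/2)
im=save('side','sd7');im2=save('wrist','w7')
A=cv2.resize(im[150:350,220:420,::-1],(400,400));B=cv2.resize(im2[20:260,180:420,::-1],(400,400)); cv2.imwrite('pics/s7.png',np.hstack([A,B]))
E
```

```text
time_s: 20.15
position: [0.51, 0.1266, 0.1584]
ee_rot: [-3.141, 0.0, 1.429]
contact_force: [0.7, 0.7, -1.0]
width: 0.0556
finger_force: 50.0
t 20.15 offset cm [ 0.5   0.54 12.89] yaw deg -0.2 | F [ 0.7  0.7 -1. ] w 0.0556 ff 50.0
```

View pics/s7.png

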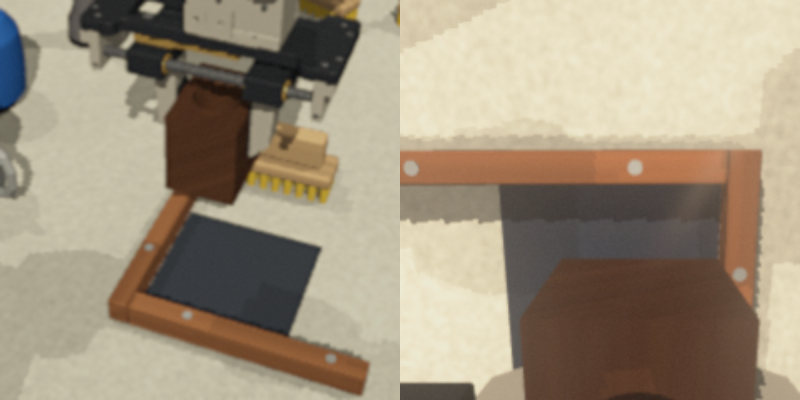

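The block is held square above the clear pad, strip edges parallel to it, and the brush sits outside the pad. Descending.

```bash
python3 -m pendant '[{"offset":[0.25,0.25,4],"yaw":0,"jaw":1},{"offset":[0.25,0.3,4],"yaw":0,"jaw":1},{"offset":[0,0,2.5],"yaw":0,"jaw":1},{"offset":[0,0,1.5],"yaw":0,"jaw":1},{"offset":[0,0,0.7],"yaw":0,"jaw":1},{"offset":[0,0,0],"yaw":0,"jaw":1},{"offset":[0,0,0],"yaw":0,"jaw":1}]'
python3 - <<'E'
from h import *
print(w2c(sense()['position'])); a=c2w(-.028,-.038); go(a[0],a[1],.029,CY+np.pi/2)
E
```

```text
time_s: 21.12
position: [0.517, 0.1309, 0.0326]
ee_rot: [3.14, -0.0, 1.432]
contact_force: [0.4, -0.5, -1.0]
width: 0.0558
finger_force: 50.0
[[-0.04196962 -0.0526808 ]]
t 21.12 offset cm [1.47 1.4  0.36] yaw deg -0.0 | F [ 0.4 -0.5 -1. ] w 0.0558 ff 50.0
```

```bash
python3 -m pendant '[{"offset":[0,0,0.25],"yaw":0,"jaw":1},{"offset":[0.6,0.6,0],"yaw":0,"jaw":1},{"offset":[0.5,0.4,0],"yaw":0,"jaw":1},{"offset":[0.1,0.1,0],"yaw":0,"jaw":1},{"offset":[0,0,0],"yaw":0,"jaw":1},{"offset":[0,0,0],"yaw":0,"jaw":1}]'; python3 -c "
from h import *
s=sense();print(w2c(s['position']),R.from_euler('xyz',s['ee_rot']).inv().apply(s['contact_force']),s['moment'])"
```

```text
time_s: 21.88
position: [0.5288, 0.1412, 0.0292]
ee_rot: [-3.141, 0.0, 1.432]
contact_force: [-0.2, 0.1, -1.7]
width: 0.0554
finger_force: 50.0
[[-0.0317732  -0.04090083]] [ 0.11437549 -0.26231612  1.66723688] [-0.06449335 -0.1006429  -0.00400798]
```

```bash
python3 -m pendant '[{"offset":[0.1,0.1,0],"yaw":0,"jaw":1},{"offset":[0,0,0],"yaw":0,"jaw":1},{"offset":[0,0,0],"yaw":0,"jaw":1}]'; python3 -c "
from h import *
s=sense();print(w2c(s['position']),R.from_euler('xyz',s['ee_rot']).inv().apply(s['contact_force']),s['moment'])"
```

```text
time_s: 22.25
position: [0.5301, 0.1421, 0.0292]
ee_rot: [3.142, 0.0, 1.432]
contact_force: [-0.0, 0.2, -1.9]
width: 0.0556
finger_force: 50.0
[[-0.03061503 -0.0398497 ]] [ 0.18280348 -0.06229905  1.85914295] [-0.01683534 -0.10226089  0.02528866]
```

```bash
python3 -m pendant '[{"offset":[0.1,0.1,0.02],"yaw":0,"jaw":1},{"offset":[0,0,0],"yaw":0,"jaw":1},{"offset":[0.1,0.1,0],"yaw":0,"jaw":1},{"offset":[0,0,0],"yaw":0,"jaw":1},{"offset":[0,0,0],"yaw":0,"jaw":1}]'; python3 -c "
from h import *
s=sense();print(w2c(s['position']),R.from_euler('xyz',s['ee_rot']).inv().apply(s['contact_force']),s['moment'])"
```

```text
time_s: 22.88
position: [0.5312, 0.1429, 0.0292]
ee_rot: [-3.139, 0.002, 1.432]
contact_force: [-5.6, -5.4, 5.7]
width: 0.0557
finger_force: 50.0
[[-0.02961349 -0.03883959]] [-6.1270671  -4.81536709 -5.67905526] [-0.9450678   0.76270259  0.15259946]
```

```bash
python3 -m pendant '[{"offset":[-0.2,0,-0.02],"yaw":0,"jaw":1},{"offset":[0,0,0],"yaw":0,"jaw":1},{"offset":[0,0,0],"yaw":0,"jaw":1}]'; python3 -c "
from h import *
s=sense();print(w2c(s['position']),R.from_euler('xyz',s['ee_rot']).inv().apply(s['contact_force']),s['moment'])"; python3 -m pendant '[{"offset":[0,0.1,0],"yaw":0,"jaw":1},{"offset":[0,0,0],"yaw":0,"jaw":1},{"offset":[0,0,0],"yaw":0,"jaw":1}]'; python3 -c "
from h import *
s=sense();print(w2c(s['position']),R.from_euler('xyz',s['ee_rot']).inv().apply(s['contact_force']),s['moment'])"
```

```text
time_s: 23.25
position: [0.5322, 0.1418, 0.0292]
ee_rot: [3.141, 0.0, 1.432]
contact_force: [-0.9, -0.9, -1.4]
width: 0.0555
finger_force: 50.0
[[-0.02846711 -0.03978718]] [-0.98276696 -0.78409811  1.3970347 ] [-0.21854584 -0.03021149 -0.06218896]
time_s: 23.62
position: [0.5323, 0.1418, 0.0292]
ee_rot: [-3.14, 0.0, 1.432]
contact_force: [-3.8, 0.2, 4.0]
width: 0.0557
finger_force: 50.0
[[-0.02840312 -0.03982277]] [-0.27618422 -3.77642362 -3.94609421] [-0.04842149  0.69370321  0.05249381]
```

```bash
cat > f.py <<'E'
from h import *
s=sense();print(np.round(w2c(s['position']),4),np.round(R.from_euler('xyz',s['ee_rot']).inv().apply(s['contact_force']),1),np.round(s['moment'],2),s['ee_rot'])
E
python3 -m pendant '[{"offset":[0,-0.08,0],"yaw":0,"jaw":1},{"offset":[0.08,0,0],"yaw":0,"jaw":1},{"offset":[0.07,0,0],"yaw":0,"jaw":1},{"offset":[0,0,0],"yaw":0,"jaw":1},{"offset":[0,0,0],"yaw":0,"jaw":1}]' 60 >/dev/null; python3 f.py; python3 -m pendant '[{"offset":[0,0.1,0],"yaw":0,"jaw":1},{"offset":[0,0.1,0],"yaw":0,"jaw":1},{"offset":[0,0,0],"yaw":0,"jaw":1},{"offset":[0,0,0],"yaw":0,"jaw":1}]' >/dev/null; python3 f.py
```

```text
[[-0.0284 -0.0389]] [-3.9 -2.6 -2.2] [-0.81  0.48  0.1 ] [-3.14136209e+00  9.18666490e-04  1.43204094e+00]
[[-0.0283 -0.0389]] [-5.4 -9.  -8.2] [-0.6   1.47  0.14] [-3.13760520e+00  1.45074851e-03  1.43236863e+00]
```

```bash
python3 -m pendant '[{"offset":[0.1,0,0],"yaw":0,"jaw":1},{"offset":[0.1,0,0],"yaw":0,"jaw":1},{"offset":[0,0.1,0],"yaw":0,"jaw":1},{"offset":[0.1,0.0,0],"yaw":0,"jaw":1},{"offset":[0,0,0],"yaw":0,"jaw":1},{"offset":[0,0,0],"yaw":0,"jaw":1}]' >/dev/null; python3 f.py
python3 - <<'E'
from h import *
im=save('side','sd8');im2=save('wrist','w8')
A=cv2.resize(im[180:350,230:400,::-1],(400,400));B=cv2.resize(im2[20:260,180:420,::-1],(400,400)); cv2.imwrite('pics/s8.png',np.hstack([A,B]))
E
```

```text
[[-0.0283 -0.0387]] [-18.9 -12.7 -14.8] [-2.64  2.05  0.22] [-3.13484853  0.00579244  1.43303442]
```

View pics/s8.png

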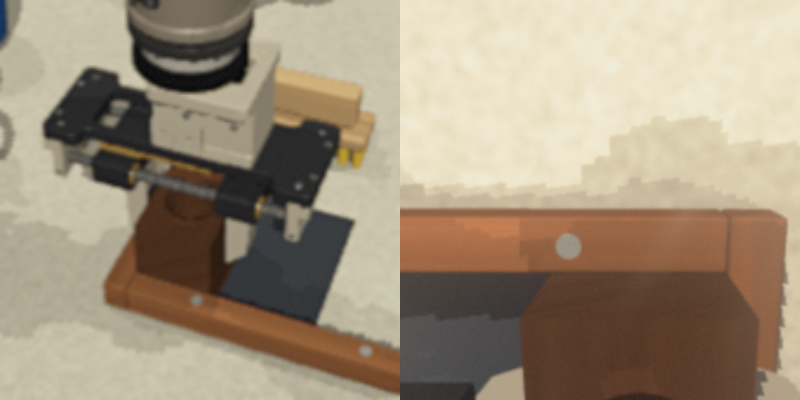

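```bash
python3 -m pendant '[{"offset":[0,0.1,0],"yaw":0,"jaw":1},{"offset":[0,0.05,0],"yaw":0,"jaw":1},{"offset":[0,0,0],"yaw":0,"jaw":1},{"offset":[0,0,0],"yaw":0,"jaw":1},{"offset":[0,0,0],"yaw":0,"jaw":1},{"offset":[0,0,0],"yaw":0,"jaw":1}]'; python3 f.py
python3 - <<'E'
from h import *
print(grab_frame('scene').shape, [(np.round(d['uv']),round(d['conf'],2),np.round(w2c(unproj('scene',d['uv'],0)),3)) for d in tip_of('scene','scrap_a')])
print(sign_off())
E
```

```text
time_s: 26.35
position: [0.5326, 0.1429, 0.0294]
ee_rot: [-3.132, 0.006, 1.433]
contact_force: [-20.5, -16.5, 19.4]
width: 0.0556
finger_force: 60.0
[[-0.0282 -0.0387]] [-19.2 -18.2 -19.1] [-2.48  2.62  0.17] [-3.13207918  0.00611773  1.43315517]
(400, 640, 3) [(array([310., 198.]), 0.63, array([[-0.015, -0.245]]))]
the job is handed in; nothing more can be done
None
```

The job is handed in: the scraps were swept off the pad with the brush, which was laid down clear of it, and the block is gripped and pressed into the corner with about 19 N and 18 N on the tool towards the two strips. No verdict came back.

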